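# Find the rattling case and hold it out for rework

### The job

One of the three sealed grey cases has something loose in it. Lift them one at a time and rock each one end over end, tipping it by about 30 degrees, until you have felt the one that rattles; stand the quiet two squarely in the rack, upright and side by side, each in the middle of a bay of its own (the stray case, if quiet, goes into the empty middle bay). Finish while holding the rattling case out, level and still, centred about 15 cm above the steel tray, without letting go, and leave the other things on the worktop where they are.

Things in the scene. Friction and masses are not known exactly. Their poses are not given: they have to be found in the camera images.
- case_left: Sealed grey case, a closed box 160 long (own x) x 52 wide (own y) x 60 high mm, flat long sides, a black clasp 4 mm proud on each end. Origin at the centre of its underside, z up. 0.2 to 0.7 kg all told: weight tells nothing. Starts in the rack's left bay (larger y). The three look alike; any one of them may be the rattling one.
- case_right: Sealed grey case, a closed box 160 long (own x) x 52 wide (own y) x 60 high mm, flat long sides, a black clasp 4 mm proud on each end. Origin at the centre of its underside, z up. Starts in the rack's right bay (smaller y). The quiet two have nothing loose: their weight sits in the middle.
- case_stray: Sealed grey case, a closed box 160 long (own x) x 52 wide (own y) x 60 high mm, flat long sides, a black clasp 4 mm proud on each end. Origin at the centre of its underside, z up. Starts on the bare worktop right of the rack, turned a little. In the rattling case (any of the three) a steel ball of 0.19 kg runs freely on the flat inner floor, 50 mm or more either side of the middle, and knocks on the ends when tipped.
- rack: Fixed plywood board 190 (own x) x 360 (own y) x 8 mm lying on the worktop, with two ribs 6 wide and 6 mm high along x that part it into three bays 115 mm apart along y, and a stop lath 13 mm high along its far edge (own x = 86 to 94 mm). Origin at the centre of its underside. Cases stand in the bays with their length along the rack's x.
- bay_left (a point): Centre of the left bay, on the board's upper face (8 mm above the worktop).
- bay_middle (a point): Centre of the middle bay, empty at the start, on the board's upper face (8 mm above the worktop).
- bay_right (a point): Centre of the right bay, on the board's upper face (8 mm above the worktop).
- tray: Fixed open steel tray 180 (own x) x 130 (own y) x 25 mm high on the worktop at the right; origin at the centre of its underside.
- nozzle: Bystander: cartridge nozzle standing upright, 23 mm wide, 88 mm high; origin under its foot.
- tape_measure: Bystander: pocket tape measure 64x75x30 mm; origin at the centre of its underside.
- blue_tape: Bystander: roll of blue masking tape, 94 mm across, 24 mm high; origin at the centre of its underside.
- coupon: Bystander: flat steel test coupon 30x100x6 mm; origin at the centre of its underside.

How it is judged:
On the way:
1. the rattling case is lifted clear and tipped end over end by at least 20 degrees (((distance between loose_ball and case_left below 0.085 m and height (world z) of case_left above 0.04 m and (angle between case_left's own x axis and vertical below 1.22 rad or angle between case_left's own x axis and vertical above 1.92 rad)) or (distance between loose_ball and case_right below 0.085 m and height (world z) of case_right above 0.04 m and (angle between case_right's own x axis and vertical below 1.22 rad or angle between case_right's own x axis and vertical above 1.92 rad)) or (distance between loose_ball and case_stray below 0.085 m and height (world z) of case_stray above 0.04 m and (angle between case_stray's own x axis and vertical below 1.22 rad or angle between case_stray's own x axis and vertical above 1.92 rad)))), for 0.1 s.
At the end, for the whole second after the job is handed in: The rattling case is held by the fingers: centre within 40 mm of the tray's, underside 80 to 250 mm above the worktop, level within 0.2 rad, still. Each quiet case stands upright (0.1 rad) on the rack's board, at rest, within 20 mm of a bay's centre and 0.17 rad of the rack's x (((distance between loose_ball and case_left below 0.085 m and horizontal distance between case_left and tray below 0.04 m and height (world z) of case_left between 0.08 and 0.25 m and angle between case_left's own z axis and vertical below 0.2 rad and linear speed of case_left below 0.03 m/s and contact force between the fingers and case_left above 2 N and ((horizontal distance between case_right and bay_left below 0.02 m or horizontal distance between case_right and bay_middle below 0.02 m or horizontal distance between case_right and bay_right below 0.02 m) and height (world z) of case_right between 0.003 and 0.016 m and angle between case_right's own z axis and vertical below 0.1 rad and angle between the x axis of case_right and the x axis of rack, either way round below 0.17 rad and linear speed of case_right below 0.02 m/s) and ((horizontal distance between case_stray and bay_left below 0.02 m or horizontal distance between case_stray and bay_middle below 0.02 m or horizontal distance between case_stray and bay_right below 0.02 m) and height (world z) of case_stray between 0.003 and 0.016 m and angle between case_stray's own z axis and vertical below 0.1 rad and angle between the x axis of case_stray and the x axis of rack, either way round below 0.17 rad and linear speed of case_stray below 0.02 m/s)) or (distance between loose_ball and case_right below 0.085 m and horizontal distance between case_right and tray below 0.04 m and height (world z) of case_right between 0.08 and 0.25 m and angle between case_right's own z axis and vertical below 0.2 rad and linear speed of case_right below 0.03 m/s and contact force between the fingers and case_right above 2 N and ((horizontal distance between case_left and bay_left below 0.02 m or horizontal distance between case_left and bay_middle below 0.02 m or horizontal distance between case_left and bay_right below 0.02 m) and height (world z) of case_left between 0.003 and 0.016 m and angle between case_left's own z axis and vertical below 0.1 rad and angle between the x axis of case_left and the x axis of rack, either way round below 0.17 rad and linear speed of case_left below 0.02 m/s) and ((horizontal distance between case_stray and bay_left below 0.02 m or horizontal distance between case_stray and bay_middle below 0.02 m or horizontal distance between case_stray and bay_right below 0.02 m) and height (world z) of case_stray between 0.003 and 0.016 m and angle between case_stray's own z axis and vertical below 0.1 rad and angle between the x axis of case_stray and the x axis of rack, either way round below 0.17 rad and linear speed of case_stray below 0.02 m/s)) or (distance between loose_ball and case_stray below 0.085 m and horizontal distance between case_stray and tray below 0.04 m and height (world z) of case_stray between 0.08 and 0.25 m and angle between case_stray's own z axis and vertical below 0.2 rad and linear speed of case_stray below 0.03 m/s and contact force between the fingers and case_stray above 2 N and ((horizontal distance between case_left and bay_left below 0.02 m or horizontal distance between case_left and bay_middle below 0.02 m or horizontal distance between case_left and bay_right below 0.02 m) and height (world z) of case_left between 0.003 and 0.016 m and angle between case_left's own z axis and vertical below 0.1 rad and angle between the x axis of case_left and the x axis of rack, either way round below 0.17 rad and linear speed of case_left below 0.02 m/s) and ((horizontal distance between case_right and bay_left below 0.02 m or horizontal distance between case_right and bay_middle below 0.02 m or horizontal distance between case_right and bay_right below 0.02 m) and height (world z) of case_right between 0.003 and 0.016 m and angle between case_right's own z axis and vertical below 0.1 rad and angle between the x axis of case_right and the x axis of rack, either way round below 0.17 rad and linear speed of case_right below 0.02 m/s)))); the arm keeps its last pose, push and grip.
It fails at once if a bystander (nozzle, tape measure, blue tape roll or coupon) is moved more than 30 mm (distance of any of nozzle, tape_measure, blue_tape, coupon from where it was at the start of the episode above 0.03 m).
It also fails if it takes over 72 s, if anything falls off the work surface, if the arm or the gripper's body presses on something with over 40 N, if the wrist force passes 120 N, or if a joint passes its speed limit or range.

### The arm

A 7-joint arm with a two-finger parallel gripper is mounted at the origin on a cart in front of the work surface, level with it; the furniture and walls round the work are solid. World frame = base frame: x ahead of the robot, y to its left, z up, the work surface at z = 0. Lengths are in m, angles in rad, forces in N, time in s.
With the tool pointing down it reaches from about 0.425 to 1.025 m from the base axis. Payload 9.4 kg.
Tool frame: the origin (TCP) lies at the very end of the fingers, on their centre line; the grasp point (between the pads) lies 19 mm behind it; z points along the fingers, y is the direction in which the jaws open and shut (so a half turn about z gives the same grasp; the last joint's range is limited). The gripper opens to 93 mm and grips with 3 to 60 N. Pads are 15 mm wide; open, the fingers measure 128 mm over their backs; the gripper's body (75 mm by 188 mm) begins 65 mm behind the grasp point.
Start: joints at [-1.397, 0.599, -0.003, 1.599, 0.002, 0.943, -0.08], TCP at [0.18, 0.702, 0.219] pointing down, gripper open.
Joint ranges: [-2.57, 2.57], [-0.35, 1.97], [-1.29, 1.29], [0.11, 2.56], [-1.05, 4.19], [0.11, 1.86], [-2.63, 2.63]. Speed limits (rad/s): [2.22, 2.22, 3.01, 3.01, 3.14, 3.14, 3.14].

### API

Orientations are given as a unit quaternion [w, x, y, z].
In Python, from rig import * gives the robot as it stands.
- The arm moves only by the tool carry_out, never from a script. Its arguments are lists of equal length, an entry for each row: "slide": the shift along the tool's x, y, z in units of 0.025 m (1.0 is 0.025 m), a list of three; "dr": the turn, a rotation vector about the tool's x, y, z in units of 180 degrees (1.0 is 180 degrees), a list of three. In form: {"slide": [[dx, dy, dz], ...], "dr": [[ax, ay, az], ...]}. A call has 1 to 8 rows; each row shifts and turns the pose as measured when the row begins, along the tool's axes as they then stand; what a row does not reach is not made up. A row lasts 1/10 s, in which the tool goes at most 50 mm and 8.59 degrees, less where a joint would pass 70% of its speed; a pose out of reach is approached as far as the arm can. A call with a number of a shift or a turn outside -1 to 1 is refused whole. A call with a gripper value outside its range is refused whole. "gripper" is the closure, from 0 (fully open) to 1 (shut), set as the call begins (left out, the last holds). The fingers move at their own pace and stop on an object; "grip_force" is the grip in N (left out, the last holds). Time passes only in rows, so rows that do not move let the fingers close. It gives the time, the measured TCP pose, the force and the opening at its end, in the units of the state.
- get_obs(): the state, without advancing time (a new reading comes with each control period).
- grab_frame(name): name is "scene" or "top" or "wrist"; returns the picture (480x640x3 uint8, red, green, blue); there is no depth.
- camera_info(name): a dict with "vfov" (degrees; the focal length in pixels is half the picture's height over the tangent of half this angle, whatever the lens; pixels are square), "cx", "cy" (the principal point, pixels), "R" (3x3) and "t" (3): a world point X has camera coordinates R X + t; the wrist camera has in their place "mount" (4x4, takes a point from camera to tool coordinates, whose origin is the TCP and whose axes are the flange's). Camera axes: x right, y down, z forward; pixel columns grow to the right and rows downward; lengths in m; the calibration is good to about 2 mm. A picture is of the moment at which its call begins: read the wrist's pose just before it. camera_info takes no time and is no camera call.
- hand_in(): hands the job in, once; it reports no verdict.
Trained networks look in the newest picture that a camera, given by its name, has taken for a name from the list of things; names that differ only in an ending like _2 or _b are one class to them, and where a whole thing is asked for, a point or a joint stands for the part that bears it (a point fixed in the world has none). Each returns a list of dicts, best first, with "confidence" (0 to 1); they miss things now and then, are a little off and sometimes report something else, mostly with a low value. They report only what shows in the picture. A call takes as long as a camera call.
- outline_of(query, camera): "mask" (480x640 bool, what is visible of it) and "uv" ([column, row] in pixels, amid what is visible of it).
The state is a dict: "t": time; "qpos": joint angles; "qd": joint speeds; "joint_efforts": joint torques, N m; "ee_pos": TCP position; "tool_rot": TCP orientation; "contact_force": force on the tool from outside, world axes, zero at the start; "torque": the same for the moment, N m; "grip_width": finger opening in m.
Only numpy, scipy, OpenCV 4.12 (cv2) and the standard library are available. Lean on these libraries where they do the work, as an engineer would, in place of code of your own. Each camera call takes 0.05 s, during which the arm holds its last target.

## Working session

There is one attempt and no reset: what is moved stays moved. The work goes in short steps, Python scripts to look and compute and a tool call to move; the robot and the scene stay as the last step left them, time stands still between calls to the robot, and variables do not carry over. Pictures are saved under pics/ and viewed, and the job is handed in when it is done.

Besides the shell and the picture viewer there is one more tool, called after "Emit:" in YAML: its name, and indented under it one key for each argument. carry_out: Moves the arm, as the interface text tells. Shifts and turns lie within -1 to 1; 1 stands for 0.025 m of shift or 180 degrees of turn. Its arguments: {"type":"object","properties":{"slide":{"type":"array","items":{"type":"array","items":{"type":"number"}}},"dr":{"type":"array","items":{"type":"array","items":{"type":"number"}}},"gripper":{"type":"number"},"grip_force":{"type":"number"}},"required":["slide","dr"]}

```bash
ls; mkdir -p pics
python3 - <<'E'
from rig import *
import cv2, numpy as np
o=get_obs()
for k,v in o.items(): print(k,np.round(v,4))
for n in ["scene","top","wrist"]:
    im=grab_frame(n); cv2.imwrite(f"pics/{n}0.png",im[:,:,::-1])
    print(n,camera_info(n))
E
```

```text
pics
t 0.0
qpos [-1.3967  0.6001 -0.0025  1.6001  0.0018  0.9429 -0.0798]
qd [ 0.0005 -0.0001  0.0011  0.0004 -0.0006 -0.0022 -0.0002]
joint_efforts [-1.40000e-03 -7.65086e+01  1.49690e+00 -2.52357e+01 -5.24000e-02
  1.68000e-02  1.00000e-04]
ee_pos [0.1798 0.7018 0.2178]
tool_rot [-0.000e+00  1.250e-01  9.922e-01 -8.000e-04]
contact_force [ 0.8094 -0.1135  0.4281]
torque [ 0.0212  0.0221 -0.0043]
grip_width 0.0929
scene {'vfov': 48.990891047660455, 'cx': 316.88262907060306, 'cy': 240.12875510202198, 'R': array([[-0.93799737, -0.34663666, -0.00198897],
       [-0.30289486,  0.8223955 , -0.48158109],
       [ 0.16856938, -0.45111934, -0.87639928]]), 't': array([0.49986944, 0.06038365, 1.7112806 ])}
top {'vfov': 43.17459241842704, 'cx': 319.5046837653049, 'cy': 238.09950766790698, 'R': array([[-1.47969896e-02, -9.99890391e-01, -5.05480870e-04],
       [-9.84312294e-01,  1.46553415e-02, -1.75825281e-01],
       [ 1.75813417e-01, -2.10413383e-03, -9.84421259e-01]]), 't': array([0.13569615, 0.4659624 , 1.57358006])}
wrist {'vfov': 71.67046556812068, 'cx': 319.8839145858218, 'cy': 239.3456934386979, 'mount': array([[ 8.75381514e-04, -9.67679783e-01, -2.52180634e-01,
         6.91202325e-02],
       [ 9.99999583e-01,  7.81224569e-04,  4.73493646e-04,
        -7.41856651e-04],
       [-2.61180522e-04, -2.52180943e-01,  9.67680063e-01,
        -1.65720314e-01],
       [ 0.00000000e+00,  0.00000000e+00,  0.00000000e+00,
         1.00000000e+00]])}
```

View pics/top0.png

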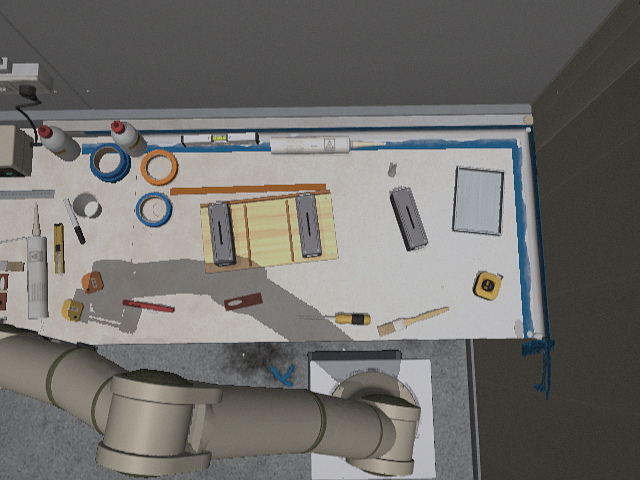

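View pics/scene0.png

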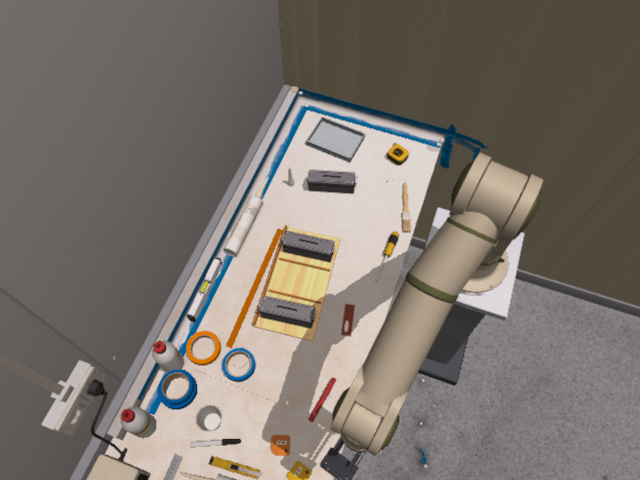

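```bash
cat > h.py <<'E'
from rig import *
import cv2, numpy as np
from scipy.optimize import minimize
from scipy.spatial.transform import Rotation as Rn
def cam(n):
    c=camera_info(n); f=240/np.tan(np.radians(c['vfov']/2))
    if 'R' in c: return f,c['cx'],c['cy'],c['R'],c['t']
    o=get_obs(); q=o['tool_rot']; T=np.eye(4); T[:3,:3]=Rn.from_quat([q[1],q[2],q[3],q[0]]).as_matrix(); T[:3,3]=o['ee_pos']
    M=np.linalg.inv(T@c['mount']); return f,c['cx'],c['cy'],M[:3,:3],M[:3,3]
def proj(C,X):
    f,cx,cy,R,t=C; p=np.atleast_2d(X)@R.T+t
    return np.c_[cx+f*p[:,0]/p[:,2],cy+f*p[:,1]/p[:,2]]
def toz(C,uv,z):
    f,cx,cy,R,t=C; d=R.T@np.array([(uv[0]-cx)/f,(uv[1]-cy)/f,1]); o=-R.T@t
    return o+d*(z-o[2])/d[2]
def box(x,y,yaw,z0,L,W,H):
    P=np.array([[sx*L/2,sy*W/2,zz] for sx in(-1,1) for sy in(-1,1) for zz in(0,H)],float)
    c,s=np.cos(yaw),np.sin(yaw)
    return P@np.array([[c,s,0],[-s,c,0],[0,0,1]])+[x,y,z0]
def fitbox(views,p0,z0,L,W,H):
    # views: list of (C,mask); maximise IoU of projected hull
    def cost(p):
        s=0
        for C,m in views:
            uv=proj(C,box(p[0],p[1],p[2],z0,L,W,H)); h=cv2.convexHull(uv.astype(np.float32))
            a=np.zeros(m.shape,np.uint8); cv2.fillConvexPoly(a,np.round(h*16).astype(np.int32),1,shift=4)
            a=a>0; s+=1-(a&m).sum()/max(1,(a|m).sum())
        return s/len(views)
    best=None
    for dy in(-.15,0,.15):
        q=np.array(p0,float); q[2]+=dy
        r=minimize(cost,q,method='Nelder-Mead',options=dict(initial_simplex=q+np.array([[0,0,0],[.01,0,0],[0,.01,0],[0,0,.1]]),xatol=1e-4,fatol=1e-4))
        if best is None or r.fun<best.fun: best=r
    return best.x,best.fun
E
python3 - <<'E'
from h import *
for n in["top","scene"]:
    im=grab_frame(n); C=cam(n); a=im.copy()
    for q in ["case_stray","rack","tray","nozzle","tape_measure","blue_tape","coupon"]:
        r=outline_of(q,n)
        for i,d in enumerate(r[:4]):
            u=d['uv']; print(n,q,round(d['confidence'],2),np.round(u),d['mask'].sum(),np.round(toz(C,u,0.03 if 'case' in q else 0.01),3))
            np.save(f"m_{n}_{q}_{i}.npy",d['mask'])
E
```

```text
top case_stray 0.74 [392. 169.] 79 [ 0.66  -0.073  0.03 ]
top case_stray 0.67 [411. 218.] 1376 [ 0.521 -0.119  0.03 ]
top rack 0.83 [269. 231.] 6387 [0.495 0.266 0.01 ]
top tray 0.93 [482. 202.] 3271 [ 0.566 -0.318  0.01 ]
top tape_measure 0.85 [485. 287.] 618 [ 0.334 -0.313  0.01 ]
top blue_tape 0.95 [166. 212.] 559 [0.553 0.547 0.01 ]
scene case_stray 0.59 [331. 186.] 983 [ 0.516 -0.093  0.03 ]
scene rack 0.82 [296. 283.] 3890 [0.498 0.279 0.01 ]
scene rack 0.49 [346. 322.] 299 [0.311 0.349 0.01 ]
scene tray 0.57 [334. 140.] 1655 [ 0.577 -0.3    0.01 ]
scene nozzle 0.17 [245. 375.] 418 [0.533 0.601 0.01 ]
scene tape_measure 0.6 [398. 154.] 333 [ 0.341 -0.322  0.01 ]
scene coupon 0.52 [345. 326.] 312 [0.307 0.363 0.01 ]
```

Run:
```python
from h import *
Ct,Cs=cam("top"),cam("scene")
# pick masks by expected location
exp={"stray":(.52,-.115),"left":(.49,.36),"right":(.51,.18)}
M={}
for n in["top","scene"]:
    im=grab_frame(n); C=cam(n)
    for q in["case_left","case_right","case_stray"]:
        for d in outline_of(q,n):
            w=toz(C,d['uv'],.03)
            print(n,q,round(d['confidence'],2),np.round(d['uv']),d['mask'].sum(),w.round(3))
            for k,e in exp.items():
                if np.hypot(*(w[:2]-e))<.05 and d['mask'].sum()>500 and (n,k) not in M: M[n,k]=d['mask']
print(M.keys())
for k,e in exp.items():
    V=[(cam(n),M[n,k]) for n in["top","scene"] if (n,k) in M]
    for v in [V]+[[x] for x in V]:
        x,f=fitbox(v,[*e,0],0 if k=="stray" else .008,.168,.052,.06); print(k,x.round(4),np.degrees(x[2]).round(1),round(f,3))
for vv in (["top"],["scene"],["top","scene"]):
    x,f=fitbox([(cam(n),np.load(f"m_{n}_tray_0.npy")) for n in vv],[.57,-.31,0],0,.18,.13,.025); print("tray",x.round(4),round(f,3))
```

```text
top case_left 0.74 [223. 234.] 1402 [0.484 0.388 0.03 ]
top case_left 0.19 [488. 288.] 591 [ 0.33  -0.315  0.03 ]
top case_right 0.75 [242. 299.] 427 [0.311 0.335 0.03 ]
top case_right 0.56 [311. 228.] 1259 [0.499 0.151 0.03 ]
top case_stray 0.57 [409. 217.] 1376 [ 0.524 -0.113  0.03 ]
scene case_left 0.86 [287. 316.] 1233 [0.482 0.398 0.03 ]
scene case_right 0.61 [307. 245.] 1074 [0.51  0.152 0.03 ]
scene case_stray 0.65 [334. 183.] 1026 [ 0.511 -0.109  0.03 ]
dict_keys([('top', 'left'), ('top', 'right'), ('top', 'stray'), ('scene', 'left'), ('scene', 'right'), ('scene', 'stray')])
stray [ 0.5202 -0.1113  0.2715] 15.6 0.128
stray [ 0.521  -0.1095  0.2427] 13.9 0.131
stray [ 0.524  -0.1114  0.292 ] 16.7 0.115
left [0.4845 0.3903 0.1401] 8.0 0.112
left [0.485  0.3902 0.1559] 8.9 0.1
left [0.4872 0.3898 0.0857] 4.9 0.119
right [0.5061 0.159  0.0915] 5.2 0.135
right [0.5048 0.1588 0.1009] 5.8 0.096
right [0.5101 0.1593 0.139 ] 8.0 0.167
tray [ 0.5691 -0.3083 -0.1222] 0.037
tray [ 0.5758 -0.3052 -0.1409] 0.025
tray [ 0.5715 -0.3056 -0.13  ] 0.045
```

Run:
```python
import cv2
im=cv2.imread("pics/top0.png")[150:320,190:520]; cv2.imwrite("pics/topz.png",cv2.resize(im,None,fx=2.4,fy=2.4,interpolation=cv2.INTER_CUBIC))
```

```text
(no output)
```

View pics/topz.png

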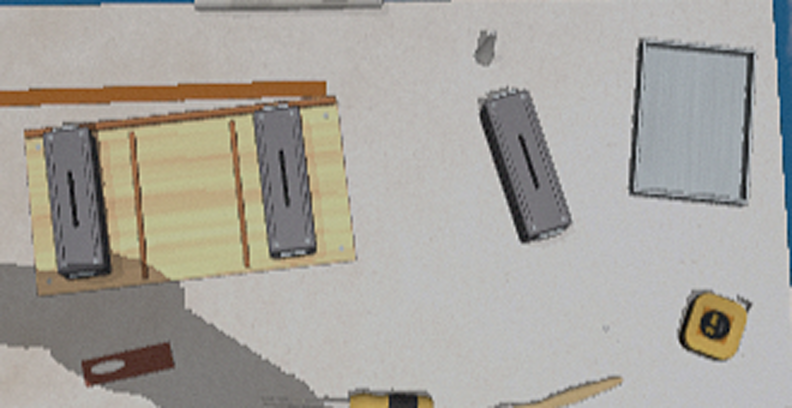

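```bash
cat > plan.py <<'E'
from h import *
def pose():
    o=get_obs(); q=o['tool_rot']; return np.array(o['ee_pos']),Rn.from_quat([q[1],q[2],q[3],q[0]]),o
def down(yaw,pitch=0):
    # tool x at world yaw, z down; pitch: extra turn about tool y
    c,s=np.cos(yaw),np.sin(yaw)
    return Rn.from_matrix(np.array([[c,s,0],[s,-c,0],[0,0,-1]]).T)*Rn.from_rotvec([0,pitch,0])
def plan(pos,R,vmax=0.9,wmax=0.046,nmin=1):
    p,r,o=pose(); rv=(r.inv()*R).as_rotvec()/np.pi
    print("at",p.round(4),"off",(np.array(pos)-p).round(4),"rot deg",(rv*180).round(1))
    n=max(nmin,int(np.ceil(max(np.linalg.norm(np.array(pos)-p)/.025/vmax,np.linalg.norm(rv)/wmax))))
    S=[];D=[]
    for i in range(n):
        k=n-i; s=np.round(r.inv().apply((np.array(pos)-p)/k)/.025,2); d=np.round((r.inv()*R).as_rotvec()/np.pi/k,3)
        p=p+r.apply(s*.025); r=r*Rn.from_rotvec(d*np.pi); S.append(s.tolist());D.append(d.tolist())
    for i in range(0,n,8): print('slide',S[i:i+8],'\ndr',D[i:i+8])
E
python3 - <<'E'
from plan import *
rects=[(.4845,.3903,.10),(.5061,.159,.10)]
def hull(C,P):
    return np.round(cv2.convexHull(proj(C,P).astype(np.float32))*16).astype(np.int32)
V=[]
for n in["top","scene"]:
    grab_frame(n); m=[d for d in outline_of("rack",n)][0]['mask']; V.append((cam(n),m))
def cost(p,V):
    s=0
    for C,m in V:
        a=np.zeros(m.shape,np.uint8); cv2.fillConvexPoly(a,hull(C,box(*p,0,.19,.36,.008)),1,shift=4)
        ig=np.zeros(m.shape,np.uint8)
        for x,y,w in rects: cv2.fillConvexPoly(ig,hull(C,box(x,y,w,0,.18,.066,.07)),1,shift=4)
        k=ig==0; a=(a>0)&k; mm=m&k; s+=1-(a&mm).sum()/(a|mm).sum()
    return s/len(V)
for v in(V,V[:1],V[1:]):
    q=np.array([.495,.274,.09]); r=minimize(cost,q,args=(v,),method='Nelder-Mead',options=dict(initial_simplex=q+np.array([[0,0,0],[.01,0,0],[0,.01,0],[0,0,.05]]),xatol=1e-4,fatol=1e-4)); print(r.x.round(4),round(r.fun,3))
print("zoom corners",[toz(cam("top"),(u/2.4+190,v/2.4+150),.008).round(3)[:2] for u,v in[(24,131),(337,97),(356,260),(38,295)]])
plan([.521,-.111,.22],down(.26))
E
```

```text
Traceback (most recent call last):
IndexError: list index out of range
```

Run:
```python
from plan import *
rects=[(.4845,.3903,.10),(.5061,.159,.10)]
def hull(C,P):
    return np.round(cv2.convexHull(proj(C,P).astype(np.float32))*16).astype(np.int32)
V=[(cam(n),np.load(f"m_{n}_rack_0.npy")) for n in["top","scene"]]
def cost(p,V):
    s=0
    for C,m in V:
        a=np.zeros(m.shape,np.uint8); cv2.fillConvexPoly(a,hull(C,box(*p,0,.19,.36,.008)),1,shift=4)
        ig=np.zeros(m.shape,np.uint8)
        for x,y,w in rects: cv2.fillConvexPoly(ig,hull(C,box(x,y,w,0,.18,.066,.07)),1,shift=4)
        k=ig==0; a=(a>0)&k; mm=m&k; s+=1-(a&mm).sum()/(a|mm).sum()
    return s/len(V)
for v in(V,V[:1],V[1:]):
    q=np.array([.495,.274,.09]); r=minimize(cost,q,args=(v,),method='Nelder-Mead',options=dict(initial_simplex=q+np.array([[0,0,0],[.01,0,0],[0,.01,0],[0,0,.05]]),xatol=1e-4,fatol=1e-4)); print(r.x.round(4),round(r.fun,3))
print("zoom corners",[toz(cam("top"),(u/2.4+190,v/2.4+150),.008).round(3)[:2] for u,v in[(24,131),(337,97),(356,260),(38,295)]])
plan([.521,-.111,.22],down(.26))
```

```text
[0.4994 0.268  0.1024] 0.058
[0.4963 0.267  0.1002] 0.035
[0.5006 0.2672 0.0996] 0.044
zoom corners [array([0.572, 0.455]), array([0.607, 0.097]), array([0.418, 0.079]), array([0.383, 0.436])]
at [0.1799 0.7023 0.2186] off [ 0.3411 -0.8133  0.0014] rot deg [  0.    0.  150.7]
slide [[-0.53, -0.7, -0.0], [-0.58, -0.67, -0.0], [-0.62, -0.63, -0.0], [-0.66, -0.58, -0.0], [-0.7, -0.54, -0.0], [-0.73, -0.49, -0.0], [-0.76, -0.44, -0.0], [-0.79, -0.39, -0.0]] 
dr [[0.0, 0.0, 0.021], [0.0, 0.0, 0.021], [0.0, 0.0, 0.021], [0.0, 0.0, 0.021], [0.0, 0.0, 0.021], [0.0, -0.0, 0.021], [0.0, -0.0, 0.021], [0.0, -0.0, 0.021]]
slide [[-0.81, -0.34, -0.0], [-0.83, -0.29, -0.0], [-0.85, -0.23, -0.0], [-0.87, -0.17, -0.0], [-0.87, -0.12, -0.0], [-0.88, -0.06, -0.0], [-0.88, 0.0, -0.0], [-0.88, 0.06, -0.0]] 
dr [[0.0, -0.0, 0.021], [0.0, -0.0, 0.021], [0.0, -0.0, 0.021], [0.0, -0.0, 0.021], [0.0, -0.0, 0.021], [0.0, -0.0, 0.021], [0.0, -0.0, 0.021], [0.0, -0.0, 0.021]]
slide [[-0.87, 0.12, -0.0], [-0.87, 0.17, -0.0], [-0.85, 0.23, -0.0], [-0.83, 0.29, -0.0], [-0.81, 0.34, -0.0], [-0.79, 0.39, -0.0], [-0.
[... 180 characters left out ...]
], [0.0, -0.0, 0.021]]
slide [[-0.7, 0.54, -0.0], [-0.66, 0.59, -0.0], [-0.62, 0.63, -0.0], [-0.58, 0.67, -0.0], [-0.53, 0.7, -0.0], [-0.48, 0.74, -0.01], [-0.44, 0.77, -0.0], [-0.38, 0.8, -0.01]] 
dr [[0.0, -0.0, 0.021], [0.0, -0.0, 0.021], [0.0, -0.0, 0.021], [0.0, -0.0, 0.021], [0.0, -0.0, 0.021], [0.0, -0.0, 0.021], [0.0, -0.0, 0.021], [0.0, -0.0, 0.021]]
slide [[-0.33, 0.82, -0.0], [-0.28, 0.84, -0.01], [-0.22, 0.85, -0.0], [-0.16, 0.87, -0.01], [-0.11, 0.88, -0.0], [-0.05, 0.88, -0.01], [0.01, 0.88, -0.0], [0.06, 0.88, -0.01]] 
dr [[0.0, -0.0, 0.021], [0.0, -0.0, 0.021], [0.0, -0.0, 0.021], [0.0, -0.0, 0.02], [0.0, -0.0, 0.021], [0.0, -0.0, 0.02], [0.0, -0.0, 0.021], [0.0, -0.0, 0.02]]
```

Run:
```python
from plan import *
plan([.45,.36,.25],down(1.6),vmax=.98)
```

```text
at [0.1799 0.7023 0.2186] off [ 0.2701 -0.3423  0.0314] rot deg [ 0.  0. 74.]
slide [[-0.77, -0.59, -0.07], [-0.81, -0.53, -0.07], [-0.85, -0.47, -0.07], [-0.88, -0.41, -0.07], [-0.91, -0.34, -0.07], [-0.93, -0.28, -0.07], [-0.95, -0.21, -0.07], [-0.96, -0.14, -0.07]] 
dr [[0.0, 0.0, 0.023], [0.0, 0.0, 0.023], [0.0, 0.0, 0.023], [0.0, 0.0, 0.023], [0.0, 0.0, 0.023], [0.0, 0.0, 0.023], [0.0, 0.0, 0.023], [0.0, 0.0, 0.023]]
slide [[-0.96, -0.07, -0.07], [-0.97, -0.0, -0.07], [-0.97, 0.07, -0.07], [-0.96, 0.14, -0.07], [-0.94, 0.2, -0.07], [-0.93, 0.27, -0.07], [-0.91, 0.34, -0.07], [-0.88, 0.4, -0.07]] 
dr [[0.0, 0.0, 0.023], [0.0, 0.0, 0.023], [0.0, 0.0, 0.023], [0.0, 0.0, 0.023], [0.0, 0.0, 0.022], [0.0, 0.0, 0.023], [0.0, 0.0, 0.022], [0.0, 0.0, 0.023]]
slide [[-0.85, 0.46, -0.07], [-0.82, 0.51, -0.07]] 
dr [[0.0, 0.0, 0.022], [0.0, 0.0, 0.023]]
```

Emit:
carry_out:
  slide:
    - [-0.77,-0.59,-0.07]
    - [-0.81,-0.53,-0.07]
    - [-0.85,-0.47,-0.07]
    - [-0.88,-0.41,-0.07]
    - [-0.91,-0.34,-0.07]
    - [-0.93,-0.28,-0.07]
    - [-0.95,-0.21,-0.07]
    - [-0.96,-0.14,-0.07]
  dr:
    - [0,0,0.023]
    - [0,0,0.023]
    - [0,0,0.023]
    - [0,0,0.023]
    - [0,0,0.023]
    - [0,0,0.023]
    - [0,0,0.023]
    - [0,0,0.023]
  gripper: 0
  grip_force: 60

```text
t: 2.35
ee_pos: [0.2998, 0.5464, 0.2321]
tool_rot: [-0.001, 0.411, 0.912, 0.0]
contact_force: [-0.3, 0.7, -0.3]
grip_width: 0.0931
```

Emit:
carry_out:
  slide:
    - [-0.96,-0.07,-0.07]
    - [-0.97,0,-0.07]
    - [-0.97,0.07,-0.07]
    - [-0.96,0.14,-0.07]
    - [-0.94,0.2,-0.07]
    - [-0.93,0.27,-0.07]
    - [-0.91,0.34,-0.07]
    - [-0.88,0.4,-0.07]
  dr:
    - [0,0,0.023]
    - [0,0,0.023]
    - [0,0,0.023]
    - [0,0,0.023]
    - [0,0,0.023]
    - [0,0,0.023]
    - [0,0,0.023]
    - [0,0,0.023]

```text
t: 3.15
ee_pos: [0.4233, 0.376, 0.2471]
tool_rot: [-0.002, 0.672, 0.74, 0.001]
contact_force: [0.2, 0.2, -0.8]
grip_width: 0.093
```

Run:
```python
from plan import *
plan([.50,-.105,.25],down(.26),vmax=.98)
```

```text
at [0.4233 0.376  0.2471] off [ 0.0767 -0.481   0.0029] rot deg [-0.2 -0.1 80.6]
slide [[-0.97, 0.06, -0.01], [-0.97, 0.13, -0.01], [-0.95, 0.19, -0.01], [-0.94, 0.26, -0.01], [-0.92, 0.32, -0.01], [-0.89, 0.39, -0.01], [-0.86, 0.45, -0.01], [-0.83, 0.51, -0.01]] 
dr [[-0.0, -0.0, 0.022], [-0.0, -0.0, 0.022], [-0.0, -0.0, 0.022], [-0.0, -0.0, 0.022], [-0.0, -0.0, 0.022], [-0.0, -0.0, 0.023], [-0.0, -0.0, 0.022], [-0.0, -0.0, 0.023]]
slide [[-0.79, 0.57, -0.01], [-0.75, 0.62, -0.01], [-0.71, 0.67, -0.01], [-0.66, 0.72, -0.01], [-0.6, 0.77, -0.01], [-0.55, 0.8, -0.01], [-0.49, 0.84, -0.01], [-0.43, 0.88, -0.01]] 
dr [[-0.0, -0.0, 0.022], [-0.0, -0.0, 0.023], [-0.0, -0.0, 0.022], [-0.0, -0.0, 0.023], [-0.0, -0.0, 0.022], [-0.0, -0.0, 0.023], [-0.0, 0.0, 0.022], [-0.0, 0.0, 0.023]]
slide [[-0.36, 0.9, -0.0], [-0.3, 0.93, -0.01], [-0.24, 0.95, -0.0], [-0.17, 0.96, -0.0]] 
dr [[-0.0, 0.0, 0.022], [-0.0, 0.0, 0.023], [-0.001, 0.0, 0.022], [-0.0, 0.0, 0.023]]
```

Tracking is good. Continue.

Emit:
carry_out:
  slide:
    - [-0.97,0.06,-0.01]
    - [-0.97,0.13,-0.01]
    - [-0.95,0.19,-0.01]
    - [-0.94,0.26,-0.01]
    - [-0.92,0.32,-0.01]
    - [-0.89,0.39,-0.01]
    - [-0.86,0.45,-0.01]
    - [-0.83,0.51,-0.01]
  dr:
    - [0,0,0.022]
    - [0,0,0.022]
    - [0,0,0.022]
    - [0,0,0.022]
    - [0,0,0.022]
    - [0,0,0.023]
    - [0,0,0.022]
    - [0,0,0.023]

```text
t: 3.95
ee_pos: [0.4515, 0.166, 0.2487]
tool_rot: [-0.002, 0.864, 0.504, 0.0]
contact_force: [0.2, -0.1, -0.3]
grip_width: 0.0929
```

Emit:
carry_out:
  slide:
    - [-0.79,0.57,-0.01]
    - [-0.75,0.62,-0.01]
    - [-0.71,0.67,-0.01]
    - [-0.66,0.72,-0.01]
    - [-0.6,0.77,-0.01]
    - [-0.55,0.8,-0.01]
    - [-0.49,0.84,-0.01]
    - [-0.43,0.88,-0.01]
  dr:
    - [0,0,0.022]
    - [0,0,0.023]
    - [0,0,0.022]
    - [0,0,0.023]
    - [0,0,0.022]
    - [0,0,0.023]
    - [0,0,0.022]
    - [0,0,0.023]

```text
t: 4.75
ee_pos: [0.4671, -0.0453, 0.2505]
tool_rot: [-0.002, 0.976, 0.218, 0.0]
contact_force: [0.1, -0.2, -0.7]
grip_width: 0.0931
```

Emit:
carry_out:
  slide:
    - [-0.36,0.9,0]
    - [-0.3,0.93,-0.01]
    - [-0.24,0.95,0]
    - [-0.17,0.96,0]
    - [0,0,0]
  dr:
    - [0,0,0.022]
    - [0,0,0.023]
    - [0,0,0.022]
    - [0,0,0.023]
    - [0,0,0]

```text
t: 5.25
ee_pos: [0.4692, -0.155, 0.251]
tool_rot: [-0.001, 0.998, 0.061, 0.001]
contact_force: [0.1, -0.8, -0.7]
grip_width: 0.0934
```

```bash
cat > look.py <<'E'
import sys
from plan import *
def look(name,q="case_stray",exp=None,z0=0.,fn=None,L=.168,W=.052,H=.06,near=.06):
    C=cam(name); im=grab_frame(name); best=None
    for d in outline_of(q,name):
        w=toz(C,d['uv'],z0+.03); 
        if d['mask'].sum()>400 and (exp is None or np.hypot(*(w[:2]-exp[:2]))<near) and best is None: best=d
    a=im.copy()
    if best is not None:
        x,f=fitbox([(C,best['mask'])],exp,z0,L,W,H); print(name,q,round(best['confidence'],2),x.round(4),"deg",np.degrees(x[2]).round(1),"cost",round(f,3))
        uv=proj(C,box(*x,z0,L,W,H)); h=cv2.convexHull(uv.astype(np.float32)); cv2.polylines(a,[h.astype(np.int32)],True,(255,0,0),1)
        c,_=cv2.findContours(best['mask'].astype(np.uint8),0,1); cv2.drawContours(a,c,-1,(0,255,0),1)
    else: print(name,"none")
    if fn: cv2.imwrite(f"pics/{fn}.png",a[:,:,::-1])
E
python3 - <<'E'
from look import *
print(pose()[0],pose()[2]['qpos'].round(2) if hasattr(pose()[2]['qpos'],'round') else pose()[2]['qpos'])
look("wrist","case_stray",[.52,-.111,.26],0,"w1")
E
```

```text
[ 0.46917621 -0.15503287  0.25100321] [-0.42  0.37  0.85  2.11 -0.39  0.81 -0.78]
wrist case_stray 0.89 [ 0.5187 -0.1129  0.2785] deg 16.0 cost 0.073
```

View pics/w1.png

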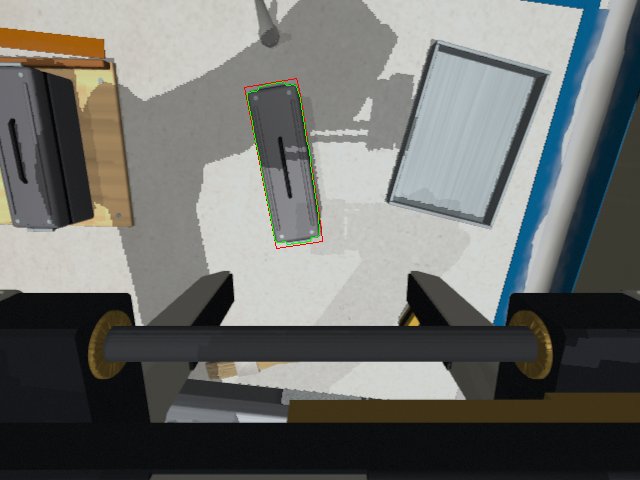

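Run:
```python
from plan import *
plan([.519,-.113,.1],down(.275),vmax=.8)
```

```text
at [ 0.4692 -0.1521  0.2506] off [ 0.0498  0.0391 -0.1506] rot deg [-0.2 -0.1 -8.4]
slide [[0.24, -0.14, 0.67], [0.24, -0.14, 0.67], [0.25, -0.13, 0.67], [0.25, -0.13, 0.67], [0.25, -0.13, 0.67], [0.25, -0.12, 0.67], [0.25, -0.12, 0.67], [0.26, -0.11, 0.67]] 
dr [[-0.0, -0.0, -0.005], [-0.0, -0.0, -0.005], [-0.0, -0.0, -0.005], [-0.0, -0.0, -0.005], [-0.0, -0.0, -0.005], [-0.0, -0.0, -0.005], [-0.0, -0.0, -0.006], [-0.001, -0.0, -0.005]]
slide [[0.25, -0.11, 0.67]] 
dr [[-0.0, -0.001, -0.006]]
```

Emit:
carry_out:
  slide:
    - [0.27,-0.16,0.67]
    - [0.27,-0.16,0.67]
    - [0.28,-0.15,0.67]
    - [0.28,-0.15,0.67]
    - [0.28,-0.14,0.67]
    - [0.28,-0.13,0.67]
    - [0.28,-0.13,0.5]
    - [0,0,0]
  dr:
    - [0,0,-0.006]
    - [0,0,-0.006]
    - [0,0,-0.006]
    - [0,0,-0.006]
    - [0,0,-0.006]
    - [0,0,-0.006]
    - [0,0,-0.006]
    - [0,0,0]

```text
t: 6.15
ee_pos: [0.5132, -0.1086, 0.1336]
tool_rot: [-0.005, 0.991, 0.137, 0.001]
contact_force: [-0.6, 0.1, 0.2]
grip_width: 0.0931
```

Run:
```python
from look import *
look("wrist","case_stray",[.52,-.111,.26],0,"w2")
plan([.519,-.113,.022],down(.275),vmax=.7)
```

```text
wrist case_stray 0.89 [ 0.5185 -0.112   0.2769] deg 15.9 cost 0.117
at [ 0.513  -0.1098  0.1349] off [ 0.006  -0.0032 -0.1129] rot deg [-0.5 -0.3 -0.1]
slide [[0.03, 0.03, 0.65], [0.02, 0.03, 0.64], [0.03, 0.03, 0.65], [0.02, 0.03, 0.64], [0.03, 0.03, 0.65], [0.02, 0.03, 0.64], [0.03, 0.03, 0.65]] 
dr [[-0.0, -0.0, -0.0], [-0.0, -0.0, -0.0], [-0.001, -0.0, -0.0], [-0.0, -0.0, -0.0], [-0.001, -0.0, -0.0], [-0.0, -0.001, -0.0], [-0.001, -0.0, -0.001]]
```

View pics/w2.png

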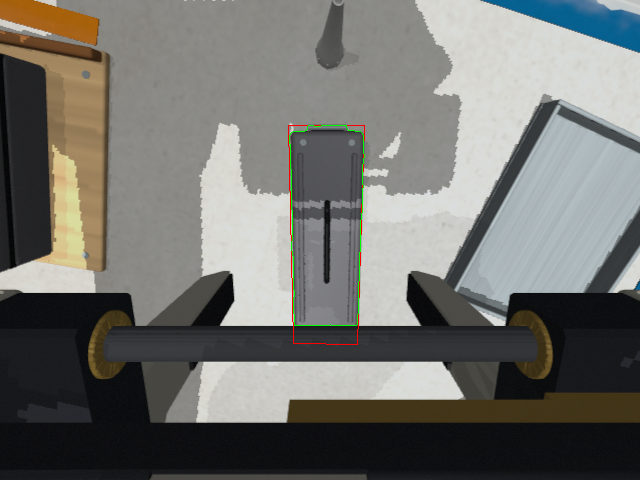

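Emit:
carry_out:
  slide:
    - [0.03,0.03,0.67]
    - [0.03,0.03,0.67]
    - [0.03,0.03,0.67]
    - [0.03,0.03,0.67]
    - [0.03,0.03,0.67]
    - [0.03,0.02,0.67]
    - [0.03,0.02,0.5]
    - [0,0,0.05]
  dr:
    - [0,0,0]
    - [0,0,0]
    - [-0.001,0,0]
    - [0,0,0]
    - [-0.001,0,0]
    - [0,-0.001,0]
    - [-0.001,0,0]
    - [0,0,0]

```text
t: 7.05
ee_pos: [0.5234, -0.1156, 0.0252]
tool_rot: [0.003, 0.991, 0.134, 0.007]
contact_force: [0.0, -0.4, 0.2]
grip_width: 0.0929
```

Emit:
carry_out:
  slide:
    - [0,0,0]
    - [0,0,0]
    - [0,0,0]
    - [0,0,0]
    - [0,0,0]
    - [0,0,0]
  dr:
    - [0,0,0]
    - [0,0,0]
    - [0,0,0]
    - [0,0,0]
    - [0,0,0]
    - [0,0,0]
  gripper: 1
  grip_force: 55

```text
t: 7.65
ee_pos: [0.5241, -0.1152, 0.0285]
tool_rot: [0.003, 0.991, 0.134, 0.009]
contact_force: [0.0, -0.1, -5.8]
grip_width: 0.0516
```

```bash
cat > st.py <<'E'
from plan import *
p,r,o=pose(); f=np.array(o['contact_force']);m=np.array(o['torque'])
y=r.apply([0,1,0])
print('t',round(o['t'],2),'p',p.round(4),'w',round(o['grip_width'],4),'F',f.round(2),'T',m.round(3),'T_tool',r.inv().apply(m).round(3),'q',np.round(o['qpos'],2))
x=r.apply([1,0,0]);z=r.apply([0,0,1]);print('pitch deg',np.degrees(np.arcsin(x[2])).round(1),'yaw',np.arctan2(x[1],x[0]).round(3))
E
python3 st.py
```

```text
t 7.65 p [ 0.5241 -0.1152  0.0285] w 0.0516 F [ 0.04 -0.09 -5.79] T [-0.013  0.141 -0.018] T_tool [ 0.025 -0.14   0.017] q [-0.14  0.71  0.37  2.2  -0.77  0.35 -0.41]
pitch deg 0.9 yaw 0.268
```

Emit:
carry_out:
  slide:
    - [0,0,-0.4]
    - [0,0,-0.9]
    - [0,0,-0.9]
    - [0,0,-0.9]
    - [0,0,-0.9]
    - [0,0,-0.9]
    - [0,0,-0.9]
    - [0,0,-0.9]
  dr:
    - [0,0,0]
    - [0,0,0]
    - [0,0,0]
    - [0,0,0]
    - [0,0,0]
    - [0,0,0]
    - [0,0,0]
    - [0,0,0]

```text
t: 8.45
ee_pos: [0.5157, -0.1152, 0.2012]
tool_rot: [0.002, 0.991, 0.132, 0.002]
contact_force: [0.2, -0.7, -5.5]
grip_width: 0.0516
```

Emit:
carry_out:
  slide:
    - [0,0,-0.9]
    - [0,0,-0.5]
    - [0,0,0]
    - [0,0,0]
    - [0,0,0]
  dr:
    - [0,0,0]
    - [0,0,0]
    - [0,0,0]
    - [0,0,0]
    - [0,0,0]

```text
t: 8.95
ee_pos: [0.5135, -0.1151, 0.2393]
tool_rot: [0.002, 0.991, 0.131, 0.003]
contact_force: [0.0, 0.5, -6.0]
grip_width: 0.0514
```

```bash
python3 st.py
```

```text
t 8.95 p [ 0.5135 -0.1151  0.2393] w 0.0514 F [ 0.04  0.55 -5.97] T [ 0.022  0.09  -0.033] T_tool [ 0.044 -0.081  0.033] q [-0.45  0.42  0.8   2.07 -0.41  0.81 -0.72]
pitch deg 0.3 yaw 0.263
```

Emit:
carry_out:
  slide:
    - [0,0,0]
    - [0,0,0]
    - [0,0,0]
    - [0,0,0]
    - [0,0,0]
    - [0,0,0]
    - [0,0,0]
    - [0,0,0]
  dr:
    - [0,0.037,0]
    - [0,0.037,0]
    - [0,0.037,0]
    - [0,0.037,0]
    - [0,0.037,0]
    - [0,0,0]
    - [0,0,0]
    - [0,0,0]

```text
t: 9.75
ee_pos: [0.5126, -0.1165, 0.2247]
tool_rot: [-0.031, 0.969, 0.128, 0.207]
contact_force: [0.5, 0.2, -6.5]
grip_width: 0.0517
```

```bash
python3 st.py
```

```text
t 9.75 p [ 0.5126 -0.1165  0.2247] w 0.0517 F [ 0.46  0.23 -6.5 ] T [-0.288  0.952  0.011] T_tool [-0.025 -0.994 -0.015] q [ 0.11  0.27  0.17  2.32 -0.95  0.32 -0.17]
pitch deg 24.1 yaw 0.262
```

Emit:
carry_out:
  slide:
    - [0,0,0]
    - [0,0,0]
    - [0,0,0]
    - [0,0,0]
    - [0,0,0]
    - [0,0,0]
    - [0,0,0]
    - [0,0,0]
  dr:
    - [0,-0.037,0]
    - [0,-0.037,0]
    - [0,-0.037,0]
    - [0,-0.037,0]
    - [0,-0.02,0]
    - [0,0,0]
    - [0,0,0]
    - [0,0,0]

```text
t: 10.55
ee_pos: [0.5159, -0.1118, 0.2272]
tool_rot: [0.01, 0.99, 0.136, -0.045]
contact_force: [-0.7, 0.1, -5.9]
grip_width: 0.0517
```

```bash
python3 st.py
```

```text
t 10.55 p [ 0.5159 -0.1118  0.2272] w 0.0517 F [-0.73  0.12 -5.9 ] T [ 0.063 -0.098  0.043] T_tool [ 0.03   0.112 -0.045] q [-0.36  0.44  0.62  2.01 -0.27  0.86 -0.88]
pitch deg -5.3 yaw 0.273
```

Emit:
carry_out:
  slide:
    - [0,0,0]
    - [0,0,0]
    - [0,0,0]
    - [0,0,0]
    - [0,0,0]
    - [0,0,0]
    - [0,0,0]
    - [0,0,0]
  dr:
    - [0,-0.037,0]
    - [0,-0.037,0]
    - [0,-0.037,0]
    - [0,-0.03,0]
    - [0,0,0]
    - [0,0,0]
    - [0,0,0]
    - [0,0,0]

```text
t: 11.35
ee_pos: [0.5118, -0.1147, 0.2304]
tool_rot: [0.036, 0.957, 0.126, -0.259]
contact_force: [-0.2, 0.5, -6.2]
grip_width: 0.0514
```

```bash
python3 st.py
python3 - <<'E'
from plan import *
plan([.515,-.112,.25],down(.27,0))
E
```

```text
t 11.35 p [ 0.5118 -0.1147  0.2304] w 0.0514 F [-0.15  0.52 -6.22] T [ 0.22  -0.906  0.018] T_tool [-0.027  0.932 -0.   ] q [-0.38  0.67  0.66  1.77 -0.14  1.3  -0.98]
pitch deg -30.3 yaw 0.26
at [ 0.5118 -0.1147  0.2304] off [0.0032 0.0027 0.0196] rot deg [ 0.1 30.3 -0.5]
slide [[-0.07, -0.02, -0.19], [-0.04, -0.02, -0.19], [-0.01, -0.01, -0.2], [0.01, -0.02, -0.2]] 
dr [[0.0, 0.042, -0.001], [0.0, 0.042, -0.001], [0.0, 0.042, -0.0], [0.001, 0.042, -0.001]]
```

Emit:
carry_out:
  slide:
    - [0,0,-0.2]
    - [0,0,-0.2]
    - [0,0,-0.2]
    - [0,0,-0.1]
    - [0,0,0]
    - [0,0,0]
  dr:
    - [0,0.037,0]
    - [0,0.037,0]
    - [0,0.037,0]
    - [0,0.027,0]
    - [0,0,0]
    - [0,0,0]

```text
t: 11.95
ee_pos: [0.5137, -0.1151, 0.2502]
tool_rot: [0.006, 0.991, 0.128, -0.037]
contact_force: [-1.0, 0.7, -5.5]
grip_width: 0.0516
```

```bash
cat > avg.py <<'E'
from plan import *
A=[]
for i in range(8):
    p,r,o=pose(); x=r.apply([1,0,0]); A.append([np.degrees(np.arcsin(x[2])),r.inv().apply(o['torque'])[1],o['contact_force'][2]]); 
    if i<7: grab_frame("wrist")
A=np.array(A); print('t',round(o['t'],2),'p',p.round(3),'mean',A.mean(0).round(3),'std',A.std(0).round(3)); print(A[:,1].round(3),A[:,0].round(1))
E
python3 avg.py
```

```text
t 12.3 p [ 0.515 -0.115  0.249] mean [-4.328 -0.053 -6.115] std [0.032 0.053 0.52 ]
[-0.061 -0.173 -0.004 -0.011 -0.056 -0.063  0.008 -0.067] [-4.3 -4.3 -4.3 -4.3 -4.3 -4.4 -4.4 -4.3]
```

Emit:
carry_out:
  slide:
    - [0,0,0]
    - [0,0,0]
    - [0,0,0]
    - [0,0,0]
    - [0,0,0]
    - [0,0,0]
  dr:
    - [0,0.036,0]
    - [0,0.036,0]
    - [0,0.036,0]
    - [0,0.036,0]
    - [0,0.036,0]
    - [0,0,0]

```text
t: 12.9
ee_pos: [0.517, -0.1123, 0.2443]
tool_rot: [-0.028, 0.967, 0.129, 0.219]
contact_force: [-2.0, -0.7, -4.2]
grip_width: 0.0517
```

```bash
python3 avg.py
```

```text
t 13.25 p [ 0.52  -0.109  0.245] mean [25.466 -1.082 -5.554] std [0.038 0.081 0.769]
[-1.268 -1.152 -1.014 -1.03  -1.052 -1.061 -1.037 -1.041] [25.5 25.4 25.4 25.4 25.5 25.5 25.5 25.5]
```

Emit:
carry_out:
  slide:
    - [0,0,0]
    - [0,0,0]
    - [0,0,0]
    - [0,0,0]
    - [0,0,0]
    - [0,0,0]
  dr:
    - [0,-0.035,0]
    - [0,-0.035,0]
    - [0,-0.035,0]
    - [0,-0.0,0]
    - [0,0,0]
    - [0,0,0]

```text
t: 13.85
ee_pos: [0.5222, -0.1052, 0.2451]
tool_rot: [-0.007, 0.988, 0.14, 0.068]
contact_force: [-1.0, 0.2, -6.5]
grip_width: 0.0517
```

```bash
python3 avg.py
```

```text
t 14.2 p [ 0.522 -0.107  0.246] mean [ 7.828 -0.38  -5.919] std [0.022 0.031 0.627]
[-0.34  -0.339 -0.428 -0.409 -0.41  -0.384 -0.375 -0.356] [7.9 7.9 7.8 7.8 7.8 7.8 7.8 7.8]
```

Emit:
carry_out:
  slide:
    - [0,0,0]
    - [0,0,0]
    - [0,0,0]
    - [0,0,0]
    - [0,0,0]
  dr:
    - [0,-0.015,0]
    - [0,-0.015,0]
    - [0,0,0]
    - [0,0,0]
    - [0,0,0]

```text
t: 14.7
ee_pos: [0.521, -0.1083, 0.2458]
tool_rot: [-0.0, 0.99, 0.137, 0.022]
contact_force: [-0.6, -0.7, -6.3]
grip_width: 0.0516
```

```bash
python3 avg.py
```

```text
t 15.05 p [ 0.521 -0.108  0.246] mean [ 2.451 -0.123 -6.039] std [0.015 0.031 0.416]
[-0.175 -0.127 -0.113 -0.12  -0.148 -0.089 -0.142 -0.073] [2.5 2.5 2.5 2.5 2.4 2.4 2.4 2.4]
```

Emit:
carry_out:
  slide:
    - [0,0,0]
    - [0,0,0]
    - [0,0,0]
    - [0,0,0]
    - [0,0,0]
    - [0,0,0]
    - [0,0,0]
    - [0,0,0]
  dr:
    - [0,-0.04,0]
    - [0,-0.04,0]
    - [0,-0.03,0]
    - [0,0,0]
    - [0,0,0]
    - [0,0,0]
    - [0,0.03,0]
    - [0,0.03,0]

```text
t: 15.85
ee_pos: [0.5219, -0.1082, 0.2456]
tool_rot: [0.011, 0.989, 0.136, -0.055]
contact_force: [-0.2, 0.2, -5.9]
grip_width: 0.0511
```

Emit:
carry_out:
  slide:
    - [0,0,0]
    - [0,0,0]
    - [0,0,0]
    - [0,0,0]
  dr:
    - [0,0.025,0]
    - [0,0,0]
    - [0,0,0]
    - [0,0,0]

```text
t: 16.25
ee_pos: [0.5169, -0.1107, 0.2485]
tool_rot: [0.004, 0.991, 0.133, -0.013]
contact_force: [-0.3, 0.2, -6.4]
grip_width: 0.0512
```

```bash
python3 avg.py
```

```text
t 16.6 p [ 0.517 -0.11   0.248] mean [-1.513 -0.15  -5.969] std [0.005 0.031 0.376]
[-0.171 -0.187 -0.161 -0.115 -0.198 -0.119 -0.131 -0.121] [-1.5 -1.5 -1.5 -1.5 -1.5 -1.5 -1.5 -1.5]
```

Emit:
carry_out:
  slide:
    - [0,0,0]
    - [0,0,0]
    - [0,0,0]
  dr:
    - [0,0.022,0]
    - [0,0,0]
    - [0,0,0]

```text
t: 16.9
ee_pos: [0.5177, -0.1098, 0.2472]
tool_rot: [-0.0, 0.991, 0.134, 0.021]
contact_force: [0.6, 0.2, -5.7]
grip_width: 0.0515
```

```bash
python3 avg.py; python3 avg.py
```

```text
t 17.25 p [ 0.518 -0.11   0.247] mean [ 2.374 -0.315 -6.107] std [0.021 0.036 0.34 ]
[-0.256 -0.389 -0.333 -0.33  -0.309 -0.311 -0.309 -0.283] [2.4 2.3 2.4 2.4 2.4 2.4 2.4 2.4]
t 17.6 p [ 0.518 -0.11   0.247] mean [ 2.418 -0.286 -5.802] std [0.009 0.021 0.222]
[-0.283 -0.266 -0.251 -0.295 -0.272 -0.307 -0.319 -0.293] [2.4 2.4 2.4 2.4 2.4 2.4 2.4 2.4]
```

Run:
```python
from look import *
look("top","case_left",[.485,.390,.1],.008,"t5")
look("top","case_right",[.506,.159,.1],.008,"t6")
look("scene","case_left",[.485,.390,.1],.008,"s5")
look("scene","case_right",[.506,.159,.1],.008,"s6")
a=np.hstack([cv2.imread(f"pics/t{i}.png")[180:280,190:350] for i in(5,6)]); b=np.hstack([cv2.imread(f"pics/s{i}.png")[220:350,240:350] for i in(5,6)])
cv2.imwrite("pics/tz.png",cv2.resize(a,None,fx=2.5,fy=2.5,interpolation=cv2.INTER_CUBIC));cv2.imwrite("pics/sz.png",cv2.resize(b,None,fx=3,fy=3,interpolation=cv2.INTER_CUBIC))
plan([.577,-.306,.180],down(.2,0),vmax=.7)
```

```text
top case_left 0.95 [0.4841 0.3889 0.1171] deg 6.7 cost 0.08
top case_right 0.94 [0.4994 0.1588 0.131 ] deg 7.5 cost 0.152
scene case_left 0.64 [0.4867 0.3911 0.0924] deg 5.3 cost 0.122
scene case_right 0.79 [0.5061 0.1598 0.0753] deg 4.3 cost 0.116
at [ 0.5176 -0.11    0.2472] off [ 0.0594 -0.196  -0.0672] rot deg [ 0.2 -2.4  3.9]
slide [[0.01, 0.63, 0.21], [0.01, 0.63, 0.21], [0.02, 0.63, 0.21], [0.02, 0.63, 0.21], [0.03, 0.63, 0.21], [0.03, 0.63, 0.21], [0.03, 0.63, 0.21], [0.04, 0.63, 0.21]] 
dr [[0.0, -0.001, 0.002], [0.0, -0.001, 0.002], [0.0, -0.001, 0.002], [0.0, -0.001, 0.002], [0.0, -0.001, 0.002], [0.0, -0.001, 0.001], [0.0, -0.001, 0.002], [0.0, -0.001, 0.001]]
slide [[0.04, 0.63, 0.21], [0.04, 0.62, 0.21], [0.05, 0.62, 0.21], [0.05, 0.63, 0.21], [0.05, 0.62, 0.21]] 
dr [[0.0, -0.001, 0.002], [0.0, -0.001, 0.001], [0.0, -0.001, 0.002], [0.001, -0.001, 0.001], [0.0, -0.002, 0.002]]
```

View pics/tz.png

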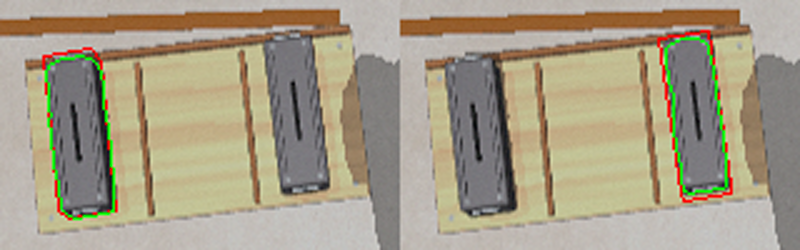

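View pics/sz.png

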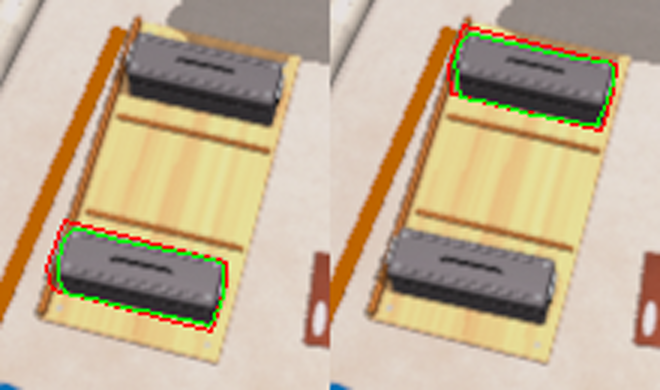

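Emit:
carry_out:
  slide:
    - [0.01,0.4,0.15]
    - [0.01,0.63,0.21]
    - [0.02,0.63,0.21]
    - [0.02,0.63,0.21]
    - [0.03,0.63,0.21]
    - [0.03,0.63,0.21]
    - [0.03,0.63,0.21]
    - [0.04,0.63,0.21]
  dr:
    - [0,-0.001,0.002]
    - [0,-0.001,0.002]
    - [0,-0.001,0.002]
    - [0,-0.001,0.002]
    - [0,-0.001,0.002]
    - [0,-0.001,0.002]
    - [0,-0.001,0.002]
    - [0,-0.001,0.002]

```text
t: 18.8
ee_pos: [0.5555, -0.2323, 0.2043]
tool_rot: [0.001, 0.994, 0.109, 0.009]
contact_force: [-0.1, -0.5, -5.9]
grip_width: 0.0516
```

```bash
python3 st.py
python3 - <<'E'
from plan import *
plan([.577,-.306,.180],down(.2,0),vmax=.6)
E
```

```text
t 18.8 p [ 0.5555 -0.2323  0.2043] w 0.0516 F [-0.08 -0.45 -5.89] T [-0.01   0.153 -0.025] T_tool [ 0.023 -0.152  0.025] q [-0.05  0.51  0.52  1.94 -0.36  0.77 -0.67]
pitch deg 1.0 yaw 0.218
at [ 0.5555 -0.2323  0.2043] off [ 0.0215 -0.0737 -0.0243] rot deg [ 0.2 -1.   1. ]
slide [[0.03, 0.51, 0.17], [0.03, 0.51, 0.16], [0.04, 0.51, 0.16], [0.04, 0.51, 0.17], [0.04, 0.51, 0.16], [0.04, 0.51, 0.17]] 
dr [[0.0, -0.001, 0.001], [0.0, -0.001, 0.001], [0.0, -0.001, 0.001], [0.0, -0.001, 0.001], [0.001, -0.001, 0.001], [0.0, -0.0, 0.001]]
```

Emit:
carry_out:
  slide:
    - [0.03,0.51,0.17]
    - [0.03,0.51,0.16]
    - [0.04,0.51,0.16]
    - [0.04,0.45,0.17]
    - [0.04,0.4,0.16]
    - [0.04,0.3,0.17]
    - [0,0,0]
    - [0,0,0]
  dr:
    - [0,-0.001,0.001]
    - [0,-0.001,0.001]
    - [0,-0.001,0.001]
    - [0,-0.001,0.001]
    - [0,-0.001,0.001]
    - [0,0,0.001]
    - [0,0,0]
    - [0,0,0]

```text
t: 19.6
ee_pos: [0.5765, -0.3049, 0.176]
tool_rot: [0.002, 0.995, 0.097, -0.001]
contact_force: [0.2, 0.5, -6.6]
grip_width: 0.0516
```

```bash
python3 st.py
python3 - <<'E'
from look import *
for n in["top","scene","wrist"]: cv2.imwrite(f"pics/f_{n}.png",grab_frame(n)[:,:,::-1])
look("scene","case_stray",[.57,-.306,.2],.152,"fs",near=.1)
look("top","case_stray",[.57,-.306,.2],.152,"ft",near=.1)
E
```

```text
t 19.6 p [ 0.5765 -0.3049  0.176 ] w 0.0516 F [ 0.24  0.46 -6.56] T [0.004 0.135 0.018] T_tool [ 0.03  -0.132 -0.018] q [ 0.07  0.6   0.51  1.84 -0.39  0.8  -0.6 ]
pitch deg -0.1 yaw 0.195
scene case_stray 0.82 [ 0.5762 -0.2968  0.2399] deg 13.7 cost 0.467
top none
```

View pics/ft.png

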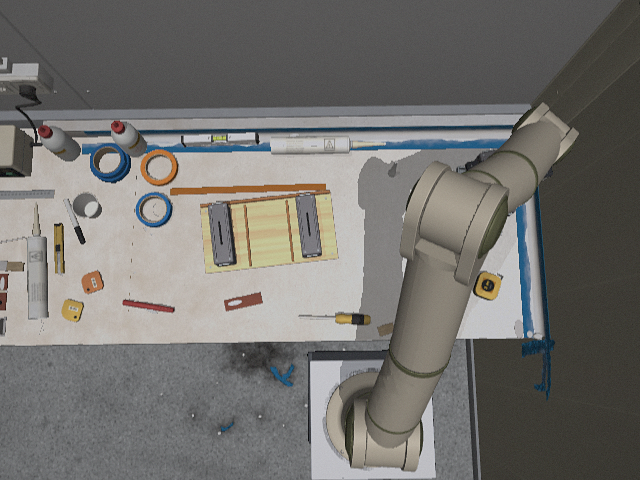

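View pics/fs.png

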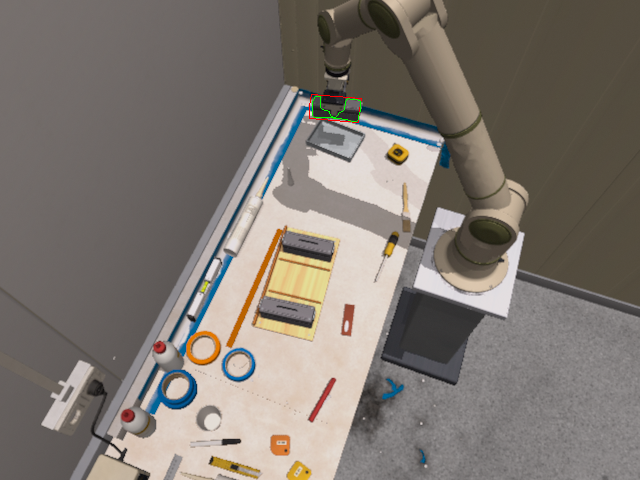

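View pics/f_wrist.png

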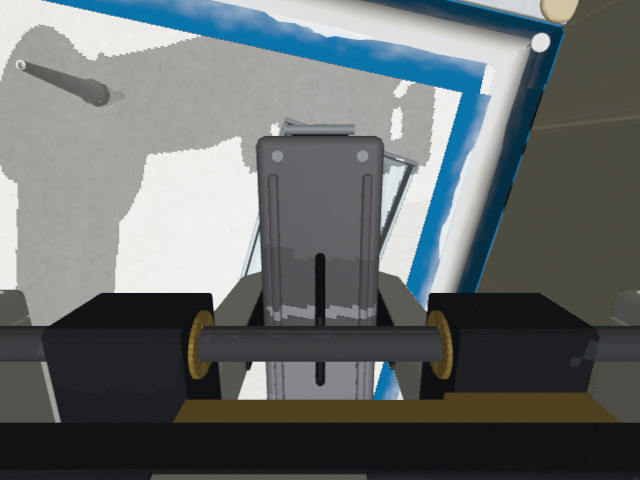

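```bash
python3 - <<'E'
from h import *
c=camera_info("wrist"); f=240/np.tan(np.radians(c['vfov']/2)); M=np.linalg.inv(c['mount'])
C=(f,c['cx'],c['cy'],M[:3,:3],M[:3,3])
for off in(-.005,-.002,0.0):
  for pit in(-6,-3,0,3,6):
    P=np.array([[.08,-.026,-.06],[.08,.026,-.06],[.028,0,-.06],[-.028,0,-.06],[.084,0,-.045]])+[0,0,.0285]
    g=np.array([0,0,-.019]); P=Rn.from_rotvec([0,np.radians(pit),0]).apply(P-g)+g+[off,0,0]
    print(off,pit,proj(C,P).round(0).tolist())
E
python3 avg.py
```

```text
-0.005 -6 [[255.0, 137.0], [381.0, 137.0], [318.0, 261.0], [318.0, 380.0], [318.0, 133.0]]
-0.005 -3 [[253.0, 137.0], [383.0, 137.0], [318.0, 263.0], [318.0, 380.0], [318.0, 131.0]]
-0.005 0 [[251.0, 138.0], [385.0, 138.0], [318.0, 266.0], [318.0, 379.0], [318.0, 130.0]]
-0.005 3 [[248.0, 140.0], [387.0, 140.0], [318.0, 268.0], [318.0, 378.0], [318.0, 129.0]]
-0.005 6 [[246.0, 142.0], [389.0, 142.0], [318.0, 271.0], [318.0, 377.0], [318.0, 129.0]]
-0.002 -6 [[254.0, 129.0], [382.0, 129.0], [318.0, 254.0], [318.0, 375.0], [318.0, 126.0]]
-0.002 -3 [[252.0, 129.0], [384.0, 129.0], [318.0, 256.0], [318.0, 374.0], [318.0, 124.0]]
-0.002 0 [[250.0, 130.0], [385.0, 130.0], [318.0, 259.0], [318.0, 374.0], [318.0, 122.0]]
-0.002 3 [[248.0, 131.0], [388.0, 131.0], [318.0, 261.0], [318.0, 373.0], [318.0, 121.0]]
-0.002 6 [[246.0, 133.0], [390.0, 133.0], [318.0, 264.0], [318.0, 372.0], [318.0, 121.0]]
0.0 -6 [[254.0, 124.0], [382.0, 124.0], [318.0, 250.0], [318.0, 371.0], [318.0, 121.0]]
0.0 -3 [[252.0, 124.0], [384.0, 124.0], [318.0, 252.0], [318.0, 370.0], [318.0, 119.0]]
0.0 0 [[250.0, 124.0], [386.0, 124.0], [318.0, 254.0], [318.0, 370.0], [318.0, 117.0]]
0.0 3 [[248.0, 125.0], [388.0, 126.0], [318.0, 257.0], [318.0, 369.0], [318.0, 116.0]]
0.0 6 [[246.0, 127.0], [390.0, 128.0], [318.0, 260.0], [318.0, 368.0], [318.0, 116.0]]
t 20.3 p [ 0.577 -0.305  0.176] mean [-0.091 -0.138 -6.014] std [0.008 0.022 0.525]
[-0.123 -0.163 -0.152 -0.102 -0.136 -0.121 -0.171 -0.136] [-0.1 -0.1 -0.1 -0.1 -0.1 -0.1 -0.1 -0.1]
```

Run:
```python
from rig import *
print(hand_in())
```

```text
the job is handed in; nothing more can be done
None
```

The stray case is the one that rattles. I handed the job in at about 20 s with it held, level and still, about 15 cm above the tray.

**How I know it rattles:** I lifted the stray case first and rocked it end over end to about +25° and −30°. The wrist moment at the same +2.4° tilt read −0.12 N·m or −0.30 N·m, depending on which way it had last been tipped. A 0.19 kg ball shifting about 100 mm would change it by about 0.19 N·m, which fits. An early single reading did not clearly show this, so I repeated the test with averaged readings.

**The other two cases:** I didn't lift or touch the left and right cases, because the task says to test only until the rattle is felt. The last camera fits put each about 6–9 mm from its bay centre and within about 2.5° of the rack's direction. Those are mask fits with a few millimetres of error, but well inside the 20 mm and 0.17 rad limits.

**Last checks:**
- **Held case:** its centre is at about (0.572, −0.306), against the tray's (0.572, −0.306). The underside is about 0.15 m up, the tool is level within 0.1°, and the load is 6 N at 55 N grip.
- **Bystanders:** in the last pictures the tape measure, nozzle and blue tape look where they were. So does the piece I took for the coupon, though the network's match there was weak.
- **Checks that failed or disagreed:** the network found no held case in the top view, where the arm hides it. The scene view's fit was poor (cost 0.47) and put the case about 10 mm from the tool-based estimate. The wrist picture agreed with the tool-based one, with at most a few degrees of slip in the fingers.

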